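# Jack up the end of the china cabinet and hold it

### The arm

A 6-joint arm with a two-finger parallel gripper is mounted at the origin on the work surface. World frame = base frame: x ahead of the robot, y to its left, z up, the work surface at z = 0. Lengths are in mm, angles in rad, forces in N, time in s.
With the tool pointing down it reaches from about 300 to 775 mm from the base axis. Payload 14.6 kg.
Tool frame: the origin (TCP) lies at the very end of the fingers, on their centre line; the grasp point (between the pads) lies 19 mm behind it; z points along the fingers, y is the line along which they close (so a half turn about z gives the same grasp; the last joint's range is limited). The gripper opens to 94 mm and grips with 3 to 60 N. Pads are 16 mm wide; open, the fingers measure 119 mm over their backs; the gripper's body (75 mm by 177 mm) begins 78 mm behind the grasp point.
Start: joints at [1.083, 0.3, 1.521, -0, 1.321, -0.067], TCP at [224.666, 502.01, 205.446] pointing down, gripper open.
Joint ranges: [-3.03, 3.03], [-0.79, 2.21], [0.23, 2.52], [-1.04, 4.18], [0, 3.07], [-2.55, 2.55]. Speed limits (rad/s): [2.22, 2.22, 2.57, 3.14, 3.14, 3.14].

### API

Orientations are given as [roll, pitch, yaw] about the fixed x, y, z axes, in that order (R = Rz(yaw) Ry(pitch) Rx(roll)).
In Python, from cell import manip, camera, get_calibration gives the robot as it stands. The module is installed in compiled form; this text tells all that it offers.
- The arm moves only by the tool jog_arm, never from a script. Its argument "plan" is one flat list of numbers, 6 for each row, row after row: the shift along the world's x, y, z in m, then the turn, a rotation vector about the world's x, y, z in degrees. A call has 1 to 20 rows; each row is the pose to reach, as a shift and turn from the pose commanded when the call began; what a row does not reach only later rows make up. A row lasts 1/10 s, in which the tool goes at most 50 mm and 8.59 degrees, less where a joint would pass 70% of its speed; a pose out of reach is approached as far as the arm can. A call with a gripper value outside its range is refused whole. "claw" is the finger opening in m, from 0 to 0.094, set as the call begins (left out, the last holds). The fingers move at their own pace and stop on an object; "force" is the grip in N (left out, the last holds). Time passes only in rows, so rows that repeat a pose let the fingers close. It gives the time, the measured TCP pose, the force, the opening and the grip force at its end, in the units of the state.
- manip.read_state(): the state, without advancing time (a new reading comes with each control period).
- camera(name): name is "scene" or "top"; returns (picture, depth): 480x640x3 uint8, red, green, blue; 480x640 float32, mm along the optical axis (not along the pixel's ray), 0 where there is no reading.
- get_calibration(name): a dict with "fx", "fy", "cx", "cy" (pixels), "k1" (the pictures are not rectified: a ray, as slopes to the right and down, at radius r is drawn at 1 + k1 r^2 times it, then the intrinsics apply), "origin" and "attitude" of the camera in the world. Camera axes: x right, y down, z forward; pixel columns grow to the right and rows downward; lengths in mm; the calibration is good to about 2 mm. A picture is of the moment at which its call begins. get_calibration takes no time and is no camera call.
- manip.sign_off(): hands the job in; it is judged then, once.
The state is a dict: "clock": time; "joints": joint angles; "qd": joint speeds; "effort": joint torques, N m; "eef_pos": TCP position; "eef_rot": TCP orientation; "wrist_force": force on the tool from outside, world axes, zero at the start; "moment": the same for the moment, N m; "finger_gap": finger opening in mm; "finger_force": force on a finger pad.
Only numpy, scipy, OpenCV 4.12 (cv2) and the standard library are available. Lean on these libraries where they do the work, as an engineer would, in place of code of your own. Each camera call takes 0.05 s, during which the arm holds its last target. There are 200 camera calls.

### The job

Set the red lever jack under the end of the small china cabinet that bears the yellow tape mark: flat on the sideboard, pointing straight in, its round saddle right under the mark. Then pump the jack's black handle smoothly all the way down, so that both feet at that end come off the sideboard, and finish while still holding the handle down: a felt pad is about to be slipped under each raised foot. Move the cabinet only by jacking it, keep the arm off it, and leave the jug on top of it, the tureen and the felt tin where they are.

Things in the scene. Friction and masses are not known exactly. Their poses are not given: they have to be found in the camera images.
- cabinet: small glazed mahogany china cabinet, loose, 7 to 11 kg, 400 x 300 mm over its bottom board and 265 mm high. Origin on the sideboard at its centre; z up; its own -x points out of the end that is to be lifted. Four bun feet (34 mm thick at the sole, 46 mm at the widest) at x +-150, y +-125 mm carry the bottom board (18 mm thick, 60 to 78 mm above the sideboard, edge of the end at x = -200). The glazed body is set back: its end face is at x = -175, from 78 mm up
- lift_point (a point): the marked lift point, on the underside of the bottom board under the 22 mm wide yellow tape mark that wraps over the board's edge: 60 mm above the sideboard, 16 mm in from the edge of the lifted end, up to 35 mm to either side of its middle. Same axes as cabinet
- foot_a (a point): sole of the foot at the lifted end, +y corner of the cabinet
- foot_b (a point): sole of the foot at the lifted end, -y corner
- jack: red steel lever jack, loose, about 0.85 kg with its handle. Origin at the underside of its base; own +x points forward, to the saddle; z up. Base plate 190 x 70 x 6 mm, from x = -85 to x = 105. Two upright parallel side plates, 36 mm over their outer faces across y: 66 mm high from x = -35 to 50, only 34 mm high from x = 50 to 105. The handle starts from a pivot pin at x = 37, z = 50 and rises backward between the side plates. Saddle axis at x = 85
- jack_carry (a point): where to grip the jack: middle of the tall side plates at x = 0, y = 0 of the jack, 45 mm above its underside; same axes as the jack. Grip it from above across y (36 mm wide); beside the plates the base plate's top is 6 mm above the underside. The handle bar (14 mm wide, 18 mm deep) passes between the plates here, its top 76 mm above the underside at x = 0 and 93 mm at x = -45 while the handle is up
- saddle (a point): centre of the top of the jack's round rubber-faced saddle (40 mm across): 50 mm above the jack's underside when down, 71.6 mm when fully up (10 mm below the cabinet's board at first, then lifts it by about 11 mm)
- jack_handle (a joint): angle of the jack handle: 0 = up (a return spring holds it there with about 1.5 N at the grip), 0.45 rad = pressed fully down on its stop. The saddle rises 48 mm per rad. Pushing it down at the grip takes some 2 to 3 N until the saddle meets the cabinet, 11 to 18 N when it lifts; it springs up if let go
- handle_grip (a point): middle of the black round grip (28 mm thick, 100 mm long) at the end of the handle, 210 mm from the pivot pin. Handle up: at x = -159, z = 126 mm of the jack, the handle sloping 0.37 rad up to the rear; fully down: x = -172, z = 33 mm, sloping 0.08 rad down
- jug: cream jug, 92 mm wide, 120 mm high, loose on top of the cabinet; origin at its underside; bystander
- tureen: mustard lidded tureen, 124 mm wide, 90 mm high; origin at its underside; bystander
- felt_tin: round tin of felt pads, 68 mm wide, 38 mm high; origin at its underside; bystander

How it is judged (in metres and radians):
On the way, in this order (a step that is already met when the one before it is completed fails the run):
1. the jack stands flat on the sideboard, pointing into the cabinet, its saddle under the tape mark and its handle still up (horizontal distance between saddle and lift_point below 0.015 m and angle between the x axis of jack and the x axis of cabinet, either way round below 0.25 rad and height (world z) of jack below 0.004 m and angle between jack's own z axis and vertical below 0.05 rad and value of joint jack_handle below 0.1 rad and height (world z) of saddle below 0.058 m), for 0.2 s.
2. the handle goes down and the saddle takes the weight of the cabinet's end: both feet there are off the sideboard (value of joint jack_handle above 0.35 rad and contact force between jack and cabinet above 15 N and height (world z) of each of foot_a, foot_b above 0.003 m), for 0.2 s.
At the end, for the whole second after the job is handed in: Fingers hold the handle down (over 0.42 rad, 3 N); saddle within 18 mm of the mark, carrying over 15 N; jack flat, pointing in within 0.25 rad; near feet over 5 mm up, far end standing (tilt over 0.015 rad); at rest; arm off the cabinet; cabinet and bystanders moved under 20 mm, jug 30 (value of joint jack_handle above 0.42 rad and contact force between the fingers and jack above 3 N and contact force between jack and cabinet above 15 N and height (world z) of each of foot_a, foot_b above 0.005 m and height (world z) of cabinet below 0.01 m and angle between cabinet's own z axis and vertical above 0.015 rad and horizontal distance between saddle and lift_point below 0.018 m and angle between the x axis of jack and the x axis of cabinet, either way round below 0.25 rad and height (world z) of jack below 0.004 m and angle between jack's own z axis and vertical below 0.05 rad and linear speed of cabinet below 0.01 m/s and distance of each of cabinet, tureen, felt_tin from where it was at the start of the episode below 0.02 m and contact force between each of the arm, the fingers and cabinet below 0.5 N and z of jug in the frame of cabinet above 0.26 m and angle between jug's own z axis and vertical below 0.15 rad and distance of jug from where it was at the start of the episode below 0.03 m); the arm keeps its last pose, push and grip.
It fails at once if the robot pushes the cabinet (contact force between any of the arm, the fingers and cabinet above 5 N).
It fails at once if the cabinet is shoved out of its place (distance of cabinet from where it was at the start of the episode above 0.025 m).
It fails at once if the cabinet is jerked up or dropped (linear speed of cabinet above 0.1 m/s).
It fails at once if the jug slides or tips (distance of jug from where it was at the start of the episode above 0.035 m or angle between jug's own z axis and vertical above 0.3 rad).
It fails at once if a bystander on the sideboard is knocked (distance of any of tureen, felt_tin from where it was at the start of the episode above 0.03 m).
It also fails if it takes over 48 s, if anything falls off the work surface, if the arm or the gripper's body presses on something with over 40 N, if the wrist force passes 120 N, or if a joint passes its speed limit or range.

## Working session

There is one attempt and no reset: what is moved stays moved. The work goes in short steps, Python scripts to look and compute and a tool call to move; the robot and the scene stay as the last step left them, time stands still between calls to the robot, and variables do not carry over. Pictures are saved under pics/ and viewed, at most 10 in all, crops included, and the job is handed in when it is done.

Besides the shell and the picture viewer there is one more tool, called as name(argument=value, ...) on one line, values as JSON. jog_arm: Moves the arm, as the interface text tells. Its arguments: {"type":"object","properties":{"plan":{"type":"array"},"claw":{"type":"number"},"force":{"type":"number"}},"required":["plan"]}

```bash
mkdir -p pics
cat > h.py <<'E'
import numpy as np, cv2
from cell import manip, camera, get_calibration
from scipy.spatial.transform import Rotation as R
def rays(name,uv):
    c=get_calibration(name); uv=np.atleast_2d(np.array(uv,float))
    K=np.array([[c['fx'],0,c['cx']],[0,c['fy'],c['cy']],[0,0,1]])
    return cv2.undistortPoints(uv.reshape(-1,1,2),K,np.array([c['k1'],0,0,0])).reshape(-1,2)
def att(c):
    a=np.array(c['attitude'],float)
    return a if a.shape==(3,3) else R.from_euler('xyz',a).as_matrix()
def world(name,uv,d):
    c=get_calibration(name); s=rays(name,uv); d=np.atleast_1d(d).astype(float)
    return (att(c)@(np.c_[s,np.ones(len(s))]*d[:,None]).T).T+np.array(c['origin'])
def atz(name,uv,z):
    c=get_calibration(name); s=rays(name,uv); v=(att(c)@np.c_[s,np.ones(len(s))].T).T; o=np.array(c['origin'])
    return o+v*((z-o[2])/v[:,2])[:,None]
E
python3 - <<'E'
from h import *
for n in('scene','top'):
    p,d=camera(n); cv2.imwrite(f'pics/{n}0.png',p[:,:,::-1]); np.savez(f'{n}0.npz',p=p,d=d); print(n,get_calibration(n))
E
```

```text
scene {'fx': 537.277492400516, 'fy': 537.277492400516, 'cx': 316.1253332254451, 'cy': 230.81863900448695, 'k1': -0.12460114434569142, 'origin': array([1225.79838392, -583.76654087, 1426.02827229]), 'attitude': array([-2.5194164 , -0.0151777 ,  0.85702053])}
top {'fx': 561.8843275977014, 'fy': 561.8843275977014, 'cx': 313.5417671432556, 'cy': 243.2103021250857, 'k1': -0.10295998928600528, 'origin': array([ 2.50123848e+02, -1.09607027e+00,  1.76731146e+03]), 'attitude': array([-2.92774401,  0.00536844, -1.54467539])}
```

View pics/top0.png

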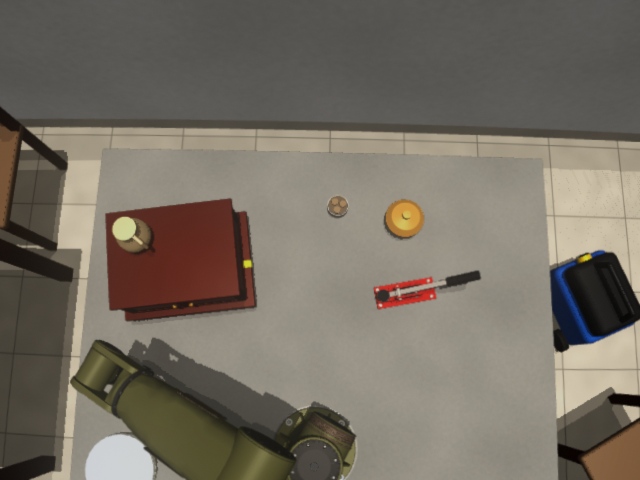

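View pics/scene0.png

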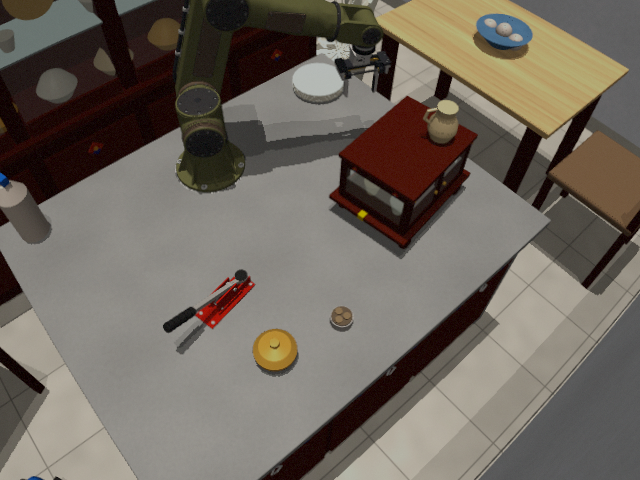

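The top view shows the cabinet at left with its yellow mark near (248,264). The jack is at (405,292), saddle toward the cabinet, with its grip at (463,278). The tin is at (338,205) and the tureen at (405,218). I'll enlarge the jack and the cabinet end.

Run:
```python
from h import *
p=np.load('top0.npz')['p'][:,:,::-1]
a=cv2.resize(p[260:320,365:490],None,fx=6,fy=6,interpolation=cv2.INTER_CUBIC)
b=cv2.resize(p[195:325,100:265],None,fx=4.5,fy=4.5,interpolation=cv2.INTER_CUBIC)
cv2.imwrite('pics/a.png',a); cv2.imwrite('pics/b.png',b)
```

```text
(no output)
```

View pics/a.png

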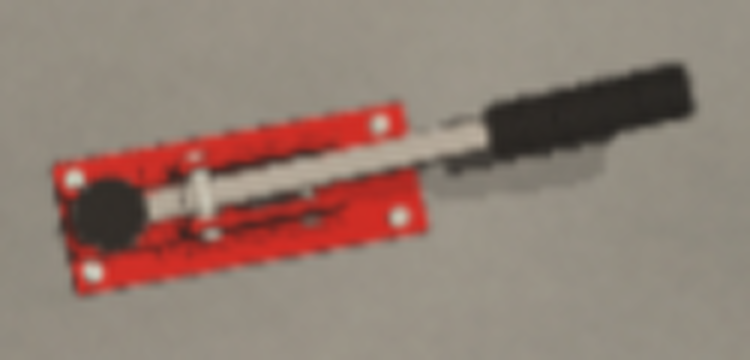

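View pics/b.png

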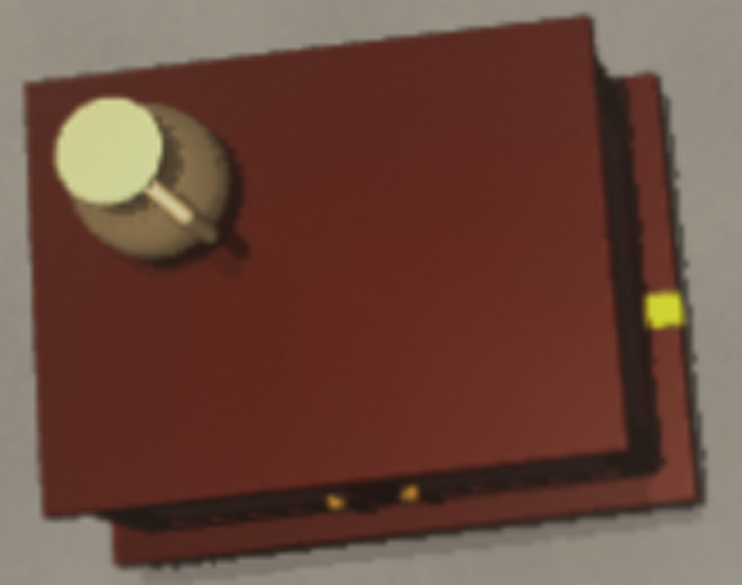

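The jack crop shows base corners at (55,165), (78,295), (427,232) and (403,102), with the saddle at (108,213). In the cabinet crop, the board's end edge runs from (657,75) to (700,502), and the tape meets the edge at (684,309).

Run:
```python
from h import *
f=lambda L,s,o:(np.array(L,float)+.5)/s-.5+np.array(o)
J=atz('top',f([(55,165),(78,295),(427,232),(403,102)],6,(365,260)),6)
print(J.round(1)); fr=(J[0]+J[1])/2; re=(J[2]+J[3])/2
yaw=np.arctan2(*(fr-re)[[1,0]]); x=np.array([np.cos(yaw),np.sin(yaw)])
print('len',np.linalg.norm(fr-re),'w',np.linalg.norm(J[0]-J[1]),'yaw',yaw,'origin',((fr+re)/2)[:2]-10*x)
print('saddle',atz('top',f([(108,213)],6,(365,260)),50)[0], 'pred',((fr+re)/2)[:2]+75*x)
C=atz('top',f([(657,75),(700,502),(684,309),(115,565)],4.5,(100,195)),78)
print(C.round(1)); e=C[0]-C[1]; print(np.linalg.norm(e)); y=np.arctan2(-e[0],e[1])
cx=np.arctan2(*(C[1]-C[3])[[1,0]]); print('inward from edge normal',np.arctan2(e[0],-e[1]),'len',np.linalg.norm(C[1]-C[3]),'side dir',cx+np.pi)
n=np.array([-e[1],e[0]])/np.linalg.norm(e[:2]); print(n); print('lift',C[2,:2]+16*n)
for n_,uv,z in(('tin',(338,204),38),('tur',(405,217),90)): print(n_,atz('top',[uv],z)[0].round())
print(manip.read_state())
D=np.load('top0.npz'); 
# depth checks
uv=f([(65,230),(108,213),(590,110)],6,(365,260)); d=D['d'][uv[:,1].round().astype(int),uv[:,0].round().astype(int)]; print(world('top',uv,d).round(1))
uv=f([(672,400),(665,309)],4.5,(100,195)); d=D['d'][uv[:,1].round().astype(int),uv[:,0].round().astype(int)]; print(world('top',uv,d).round(1))
```

```text
[[ 495.3 -175.4    6. ]
 [ 427.1 -187.9    6. ]
 [ 464.2 -371.8    6. ]
 [ 533.1 -360.1    6. ]]
len 188.10590225687818 w 69.30524164457597 yaw 1.771422393835748 origin [ 481.90667352 -283.61597655]
saddle [ 465.01456117 -198.3945871    50.        ] pred [ 464.96762879 -200.32090608]
[[713.4 232.3  78. ]
 [418.2 188.3  78. ]
 [549.1 205.3  78. ]
 [363.5 582.7  78. ]]
298.37549393164784
inward from edge normal 1.718890494757035 len 398.19576705057517 side dir 1.7086764019171499
[-0.14755343  0.98905409]
lift [546.74963734 221.12590431]
tin [756. -57.  38.]
tur [ 704. -263.   90.]
{'clock': 0.1, 'joints': array([ 1.08339628e+00,  3.00406013e-01,  1.52148477e+00, -3.00553457e-05,
        1.32070182e+00, -6.65724387e-02]), 'qd': array([-1.90253749e-06, -5.84500558e-04,  1.53578917e-03, -6.09835380e-04,
        6.60762659e-04,  1.37278497e-03]), 'effort': array([ 1.14144509e-04, -5.32642972e+01, -3.53285873e+01,  7.09508127e-02,
        2.34074582e-02,  2.04866421e-05]), 'eef_pos': array([224.57535108, 501.8177643 , 204.96277457]), 'eef_rot': array([-3.14059298e+00, -3.74717718e-05,  2.72077248e+00]), 'wrist_force': array([-0.30631261, -0.94675756,  0.45499992]), 'moment': array([ 0.00351203, -0.0110999 ,  0.00267583]), 'finger_force': 0.0, 'finger_gap': 94.40584943245983}
[[ 461.6 -181.4    1.3]
 [ 465.4 -198.7   47.3]
 [ 511.4 -428.1  129.3]]
[[486.7 210.6  76.8]
 [549.9 219.1  71.6]]
```

jog_arm(plan=[0.002,-0.042,0.02,0,0,0,0.004,-0.084,0.02,0,0,0,0.006,-0.126,0.02,0,0,0,0.008,-0.168,0.02,0,0,0,0.01,-0.21,0.02,0,0,0,0.014,-0.252,0.02,0,0,-6,0.03,-0.29,0.02,0,0,-12,0.046,-0.33,0.02,0,0,-18,0.062,-0.37,0.02,0,0,-24,0.08,-0.41,0.02,0,0,-30,0.1,-0.45,0.02,0,0,-36,0.12,-0.49,0.02,0,0,-42,0.14,-0.53,0.02,0,0,-48,0.16,-0.57,0.02,0,0,-54.4,0.18,-0.612,0.02,0,0,-54.4,0.2,-0.655,0.02,0,0,-54.4,0.22,-0.7,0.02,0,0,-54.4,0.24,-0.745,0.01,0,0,-54.4,0.2573,-0.7856,0,0,0,-54.4,0.2573,-0.7856,0,0,0,-54.4], claw=0.094)

```text
clock: 2.1
eef_pos: [481.9, -286.9, 202.1]
eef_rot: [-3.138, -0.003, 1.768]
wrist_force: [1.0, 0.1, -0.7]
finger_gap: 93.9
finger_force: 0.0
```

jog_arm(plan=[0,0,0,0,0,0,0,0,-0.03,0,0,0,0,0,-0.06,0,0,0,0,0,-0.09,0,0,0,0,0,-0.115,0,0,0,0,0,-0.14,0,0,0,0,0,-0.16,0,0,0,0,0,-0.1795,0,0,0,0,0,-0.1795,0,0,0,0,0,-0.1795,0,0,0])

```text
clock: 3.1
eef_pos: [482.3, -283.0, 27.2]
eef_rot: [3.141, 0.001, 1.772]
wrist_force: [0.8, 0.2, 0.2]
finger_gap: 94.3
finger_force: 0.0
```

jog_arm(plan=[0,0,0,0,0,0,0,0,0,0,0,0,0,0,0,0,0,0,0,0,0,0,0,0,0,0,0,0,0,0,0,0,0,0,0,0,0,0,0,0,0,0,0,0,0,0,0,0], claw=0.02, force=35)

```text
clock: 3.9
eef_pos: [482.2, -283.6, 26.0]
eef_rot: [3.141, 0.0, 1.771]
wrist_force: [1.5, 0.7, 0.4]
finger_gap: 36.0
finger_force: 35.0
```

jog_arm(plan=[0,0,0.008,0,0,0,0,0,0.02,0,0,0,0,0,0.03,0,0,0,0.004,0.012,0.03,0,0,-0.3,0.01,0.035,0.03,0,0,-0.7,0.02,0.065,0.03,0,0,-1,0.03,0.1,0.03,0,0,-1.3,0.04,0.135,0.03,0,0,-1.6,0.05,0.17,0.03,0,0,-2,0.06,0.205,0.03,0,0,-2.4,0.07,0.24,0.03,0,0,-2.8,0.08,0.27,0.03,0,0,-3.3,0.088,0.295,0.03,0,0,-3.3,0.092,0.307,0.03,0,0,-3.3,0.093,0.312,0.03,0,0,-3.3,0.093,0.312,0.03,0,0,-3.3,0.093,0.312,0.03,0,0,-3.3,0.093,0.312,0.03,0,0,-3.3])

```text
clock: 5.7
eef_pos: [574.8, 27.5, 56.0]
eef_rot: [-3.141, 0.0, 1.713]
wrist_force: [-0.4, -0.5, -8.2]
finger_gap: 35.6
finger_force: 35.0
```

Run:
```python
from h import *
for n in('scene','top'):
    p,d=camera(n); np.savez(f'{n}1.npz',p=p,d=d)
    if n=='top': c=cv2.resize(p[200:330,160:360,::-1],None,fx=4,fy=4,interpolation=cv2.INTER_CUBIC)
    else: c=cv2.resize(p[110:310,140:400,::-1],None,fx=3,fy=3,interpolation=cv2.INTER_CUBIC)
    cv2.imwrite(f'pics/{n}1.png',c)
```

```text
(no output)
```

View pics/scene1.png

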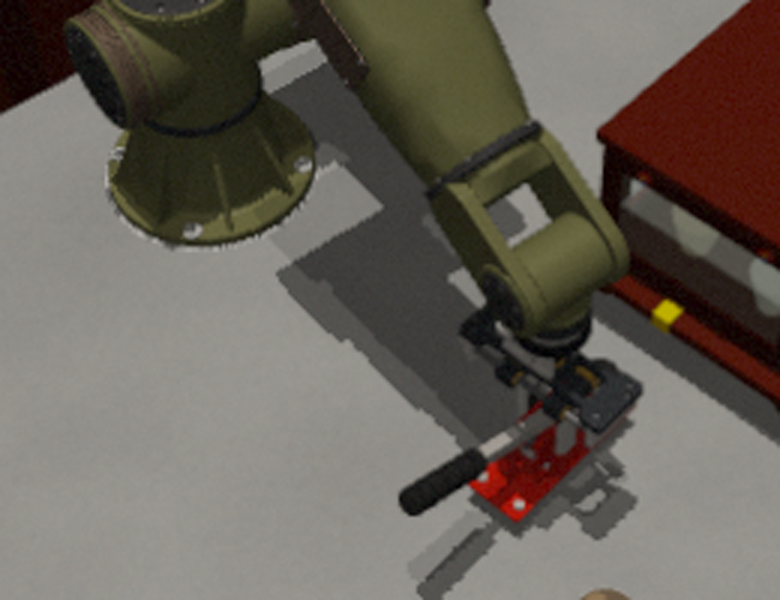

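View pics/top1.png

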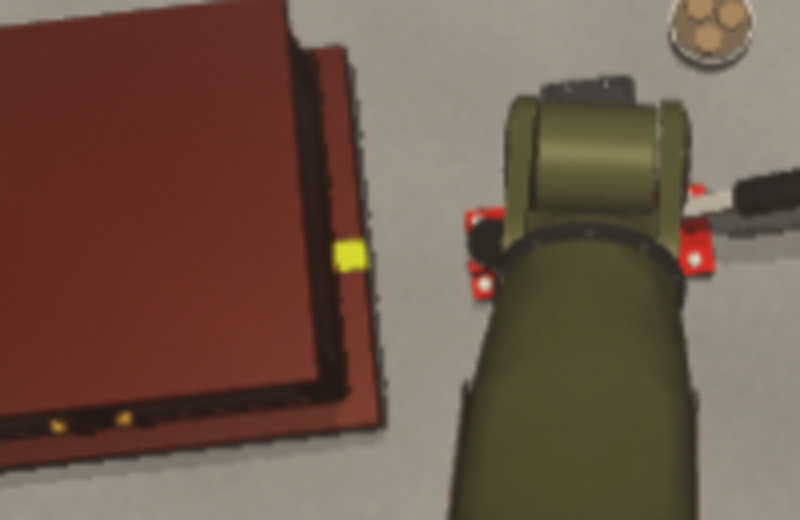

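The scene crop shows the jack held level, clear of the cabinet. In the top crop the saddle is at (487,242), base front corners at (467,211) and (473,300), and the tape edge at (368,255). I'll check the saddle offset and the arm-to-cabinet clearance.

Run:
```python
from h import *
f=lambda L:(np.array(L,float)+.5)/4-.5+np.array((160,200))
s=atz('top',f([(487,242)]),80)[0]; fr=atz('top',f([(467,211),(473,300)]),36).mean(0)
n=np.array([-.1435,.9897]); t=np.array([n[1],-n[0]])
m=atz('top',f([(368,255)]),78)[0]; lift=m[:2]+16*n
print('saddle',s,'from base front',fr[:2]-20*n,'tcp+85n',np.array([574.8,27.5])+85*n,'lift',lift,'d n,t',(lift-s[:2])@n,(lift-s[:2])@t)
D=np.load('top1.npz')['d']; v,u=np.mgrid[200:340,240:345]; uv=np.c_[u.ravel(),v.ravel()]; w=world('top',uv,D[v,u].ravel())
tcp=np.array([574.8,27.5]); an=(w[:,:2]-tcp)@n; at=(w[:,:2]-tcp)@t
arm=(w[:,2]>120)&(abs(an)<150)&(w[:,1]<150)
for z in range(120,600,40):
    k=arm&(w[:,2]>=z)&(w[:,2]<z+40)
    if k.sum()>5: print(z,k.sum(),'an',np.percentile(an[k],[1,99]).round(),'at',np.percentile(at[k],[1,99]).round())
top=atz('top',(np.array([(590,15),(628,450)])+.5)/4.5-.5+np.array((100,195)),265); print('top edge n-dist from board edge',(top[:,:2]-m[:2])@n)
```

```text
saddle [560.88134546 114.39845487  80.        ] from base front [560.91874682 110.54737564] tcp+85n [562.6025 111.6245] lift [546.51381558 221.07891314] d n,t 107.64339008727995 1.0891014359100282
120 78 an [-103.  -57.] at [-10.   8.]
160 131 an [-33.  33.] at [67. 87.]
200 6 an [-25.  21.] at [67. 80.]
280 6 an [-38.  46.] at [-28.  29.]
320 749 an [-60.  59.] at [-41.  38.]
360 572 an [-55.  73.] at [-108.   25.]
400 636 an [-41.  71.] at [-128.  -50.]
440 826 an [-35.  86.] at [-175.  -86.]
480 1281 an [-36. 100.] at [-231. -136.]
520 1276 an [-27. 107.] at [-269. -189.]
560 650 an [-14. 101.] at [-275. -238.]
top edge n-dist from board edge [22.95034084 23.73416718]
```

jog_arm(plan=[0,0,-0.013,0,0,0,0,0,-0.026,0,0,0,-0.001,0.008,-0.026,0,0,0,-0.003,0.022,-0.026,0,0,0,-0.005,0.036,-0.026,0,0,0,-0.007,0.05,-0.026,0,0,0,-0.009,0.064,-0.026,0,0,0,-0.011,0.078,-0.026,0,0,0,-0.013,0.092,-0.026,0,0,0,-0.0145,0.102,-0.026,0,0,0,-0.0152,0.1078,-0.026,0,0,0,-0.0152,0.1078,-0.026,0,0,0,-0.0152,0.1078,-0.026,0,0,0,-0.0152,0.1078,-0.028,0,0,0,-0.0152,0.1078,-0.03,0,0,0,-0.0152,0.1078,-0.03,0,0,0,-0.0152,0.1078,-0.03,0,0,0])

```text
clock: 7.5
eef_pos: [559.9, 135.9, 26.0]
eef_rot: [3.141, 0.0, 1.713]
wrist_force: [-0.2, -2.0, -6.4]
finger_gap: 35.7
finger_force: 35.0
```

jog_arm(plan=[0,0,0,0,0,0,0,0,0,0,0,0,0,0,0,0,0,0,0,0,0,0,0,0,0,0,0,0,0,0], claw=0.09)

```text
clock: 8.0
eef_pos: [559.9, 136.3, 26.1]
eef_rot: [3.141, -0.0, 1.714]
wrist_force: [-0.6, 0.4, -0.2]
finger_gap: 72.1
finger_force: 0.0
```

jog_arm(plan=[0,0,0.02,0,0,0,0,0,0.055,0,0,0,0,0,0.09,0,0,0,0,0,0.125,0,0,0,0,0,0.15,0,0,0,0.003,-0.021,0.154,0,0,0,0.007,-0.049,0.154,0,0,0,0.011,-0.077,0.154,0,0,0,0.015,-0.105,0.154,0,0,0,0.019,-0.133,0.154,0,0,0,0.0227,-0.1574,0.154,0,0,0,0.0227,-0.1574,0.154,0,0,0,0.0227,-0.1574,0.154,0,0,0], claw=0.08)

```text
clock: 9.3
eef_pos: [582.4, -21.2, 179.9]
eef_rot: [-3.141, -0.0, 1.713]
wrist_force: [-0.1, -0.4, 0.7]
finger_gap: 79.8
finger_force: 0.0
```

Run:
```python
from h import *
p,d=camera('top'); np.savez('top2.npz',p=p,d=d)
cv2.imwrite('pics/top2.png',cv2.resize(p[200:330,200:360,::-1],None,fx=4.5,fy=4.5,interpolation=cv2.INTER_CUBIC))
p,d=camera('scene'); cv2.imwrite('pics/scene2.png',cv2.resize(p[140:300,220:420,::-1],None,fx=3.7,fy=3.7,interpolation=cv2.INTER_CUBIC))
```

```text
(no output)
```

View pics/top2.png

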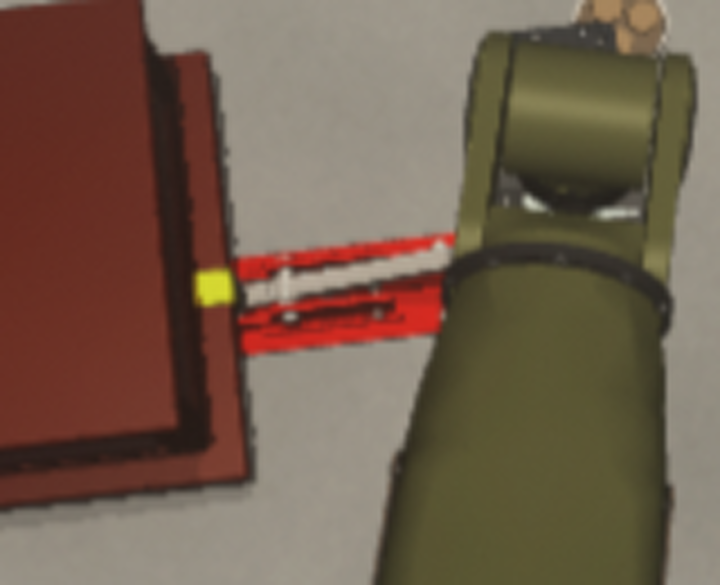

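View pics/scene2.png

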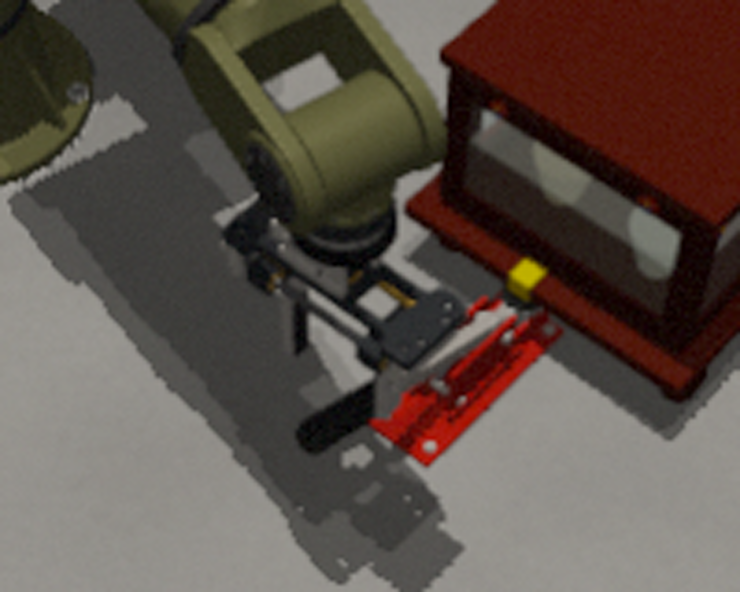

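The top crop shows the jack under the board, with its base edges crossing the board edge at (238,258) and (243,355); the tape edge is at (235,287). The scene crop shows the jack flat, with its saddle right under the tape at (527,280). One lateral check follows.

Run:
```python
from h import *
f=lambda L:(np.array(L,float)+.5)/4.5-.5+np.array((200,200))
n=np.array([-.1427,.9898]); t=np.array([n[1],-n[0]])
a,b,a2,b2=atz('top',f([(238,258),(243,355),(435,236),(440,333)]),6)[:,:2]; m=atz('top',f([(235,287)]),78)[0,:2]
c=np.array([559.9,136.1])
print('lateral mark',m@t,'tcp',c@t,'edges',a@t,b@t,(a+b)@t/2,'rear',(a2+b2)@t/2,'along: mark lift',m@n+16,'saddle',c@n+85)
```

```text
lateral mark 572.3825130711703 tcp 573.61049 edges 606.8193691723915 537.09741824026 571.9583937063259 rear 571.3213208511776 along: mark lift 140.20425893269842 saddle 139.81405
```

jog_arm(plan=[0,0,-0.02,0,0,0,0,0,-0.04,0,0,0,0,0,-0.06,0,0,0,0,0,-0.073,0,0,0,0,0,-0.073,0,0,0,0,0,-0.073,0,0,0])

```text
clock: 10.0
eef_pos: [582.7, -20.8, 107.6]
eef_rot: [3.141, 0.0, 1.714]
wrist_force: [0.8, -0.2, 0.3]
finger_gap: 79.8
finger_force: 0.0
```

jog_arm(plan=[0,0,0,0,0,0,0,0,0,0,0,0,0,0,0,0,0,0,0,0,0,0,0,0,0,0,0,0,0,0,0,0,0,0,0,0,0,0,0,0,0,0], claw=0.01, force=40)

```text
clock: 10.7
eef_pos: [582.4, -21.2, 106.9]
eef_rot: [-3.141, -0.0, 1.714]
wrist_force: [-0.3, -0.1, -0.6]
finger_gap: 27.8
finger_force: 22.1
```

jog_arm(plan=[0.0003,-0.0018,-0.005,0,0,0,0.0005,-0.0035,-0.0099,0,0,0,0.0007,-0.005,-0.0149,0,0,0,0.0009,-0.0065,-0.0199,0,0,0,0.0011,-0.0078,-0.025,0,0,0,0.0013,-0.009,-0.0301,0,0,0,0.0015,-0.01,-0.0352,0,0,0,0.0016,-0.0111,-0.0404,0,0,0,0.0016,-0.0111,-0.0404,0,0,0])

```text
clock: 11.6
eef_pos: [583.8, -32.5, 65.7]
eef_rot: [-3.141, -0.0, 1.714]
wrist_force: [2.1, -3.7, 2.7]
finger_gap: 27.4
finger_force: 40.0
```

jog_arm(plan=[0.0001,-0.0005,-0.0035,0,0,0,0.0001,-0.001,-0.007,0,0,0,0.0002,-0.0015,-0.0104,0,0,0,0.0003,-0.0019,-0.0139,0,0,0,0.0003,-0.0022,-0.0174,0,0,0,0.0004,-0.0025,-0.0209,0,0,0,0.0004,-0.0027,-0.0244,0,0,0,0.0004,-0.0029,-0.0279,0,0,0,0.0004,-0.003,-0.0314,0,0,0,0.0004,-0.003,-0.0349,0,0,0,0.0004,-0.003,-0.0384,0,0,0,0.0004,-0.0029,-0.0419,0,0,0,0.0004,-0.0027,-0.0454,0,0,0,0.0003,-0.0025,-0.0489,0,0,0,0.0003,-0.0023,-0.0524,0,0,0,0.0003,-0.0023,-0.0545,0,0,0,0.0003,-0.0023,-0.0545,0,0,0,0.0003,-0.0023,-0.0545,0,0,0])

```text
clock: 13.4
eef_pos: [584.4, -34.7, 12.8]
eef_rot: [-3.142, 0.0, 1.714]
wrist_force: [-4.5, -3.9, 13.2]
finger_gap: 27.0
finger_force: 40.0
```

Run:
```python
from h import *
s=manip.read_state(); print(s['clock'],s['eef_pos'],s['wrist_force'],s['moment'],s['finger_gap'],s['finger_force'])
p,d=camera('top')
f=lambda L,s,o:(np.array(L,float)+.5)/s-.5+np.array(o)
np.savez('top3.npz',p=p,d=d)
p,d2=camera('scene'); cv2.imwrite('pics/scene3.png',cv2.resize(p[90:300,220:480,::-1],None,fx=2.8,fy=2.8,interpolation=cv2.INTER_CUBIC))
# cabinet top heights near/far end, before and after
for k in('top0','top3'):
    D=np.load(k+'.npz')['d']
    for uv in ((225,230),(125,290)):
        q=D[uv[1]-3:uv[1]+4,uv[0]-3:uv[0]+4]; print(k,uv,world('top',[uv],np.median(q))[0].round(1))
```

```text
13.4 [584.3512994  -34.72456508  12.82767424] [-4.48256499 -3.90540501 13.20319911] [-0.43599761  0.80909053 -0.05362   ] 26.994100297433757 40.003010630607605
top0 (225, 230) [607.7 261.1 263.2]
top0 (125, 290) [432.8 526.2 264.2]
top3 (225, 230) [605.3 259.3 273.3]
top3 (125, 290) [432.8 526.1 264.5]
```

View pics/scene3.png

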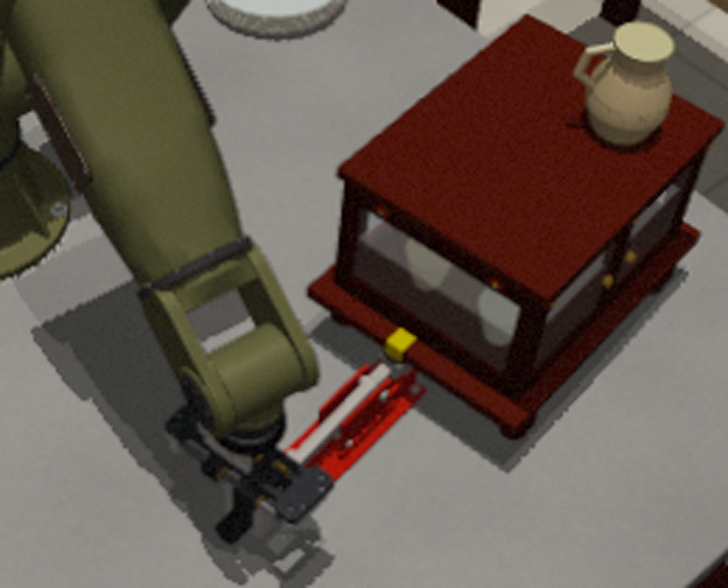

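The scene crop shows the end lifted, the saddle under the tape at (400,345), and the jug standing. The depth shows about 10 mm of rise at the near end. I'll press slightly further to be sure it's on the stop.

jog_arm(plan=[0,0,-0.001,0,0,0,0,0,-0.002,0,0,0,0,0,-0.002,0,0,0,0,0,-0.002,0,0,0,0,0,-0.002,0,0,0,0,0,-0.002,0,0,0])

```text
clock: 14.1
eef_pos: [584.3, -34.6, 10.8]
eef_rot: [-3.141, 0.0, 1.714]
wrist_force: [-4.2, -3.4, 13.7]
finger_gap: 27.0
finger_force: 40.0
```

jog_arm(plan=[0,0,-0.001,0,0,0,0,0,-0.002,0,0,0,0,0,-0.003,0,0,0,0,0,-0.003,0,0,0,0,0,-0.003,0,0,0])

```text
clock: 14.6
eef_pos: [584.4, -34.6, 8.9]
eef_rot: [3.142, 0.0, 1.714]
wrist_force: [-11.1, -2.1, 27.6]
finger_gap: 27.2
finger_force: 40.0
```

Run:
```python
from h import *
p,d=camera('top'); np.savez('top4.npz',p=p,d=d)
for k in('top0','top3','top4'):
    D=np.load(k+'.npz')['d']
    v,u=np.mgrid[205:300,115:240]; w=world('top',np.c_[u.ravel(),v.ravel()],D[v,u].ravel()); w=w[abs(w[:,2]-269)<9]
    n=np.array([-.1427,.9898]); s=(w[:,:2]-[546.6,221])@n
    c=np.polyfit(s,w[:,2],1); c=np.polyfit(s[abs(w[:,2]-np.polyval(c,s))<3],w[abs(w[:,2]-np.polyval(c,s))<3,2],1); print(k,'slope',c)
```

```text
top0 slope [9.1867594e-04 2.6426073e+02]
top3 slope [-2.74784484e-02  2.74071789e+02]
top4 slope [-2.85560997e-02  2.74629411e+02]
```

jog_arm(plan=[0,0,-0.001,0,0,0,0,0,-0.0015,0,0,0,0,0,-0.0015,0,0,0,0,0,-0.0015,0,0,0,0,0,-0.0015,0,0,0])

```text
clock: 15.15
eef_pos: [584.4, -34.5, 8.0]
eef_rot: [3.141, 0.0, 1.714]
wrist_force: [-14.8, -2.1, 35.2]
finger_gap: 27.0
finger_force: 40.0
```

Run:
```python
from h import *
n=np.array([-.1427,.9898])
for i in range(4):
    p,D=camera('top')
    v,u=np.mgrid[205:300,115:240]; w=world('top',np.c_[u.ravel(),v.ravel()],D[v,u].ravel()); w=w[abs(w[:,2]-269)<9]
    s=(w[:,:2]-[546.6,221])@n
    c=np.polyfit(s,w[:,2],1); k=abs(w[:,2]-np.polyval(c,s))<3; print(np.polyfit(s[k],w[k,2],1))
# handle bar slope along the jack axis, from the scene camera's depth
P,D=camera('scene'); v,u=np.mgrid[200:270,310:370]; w=world('scene',np.c_[u.ravel(),v.ravel()],D[v,u].ravel())
t=np.array([n[1],-n[0]]); q=w[:,:2]-[559.9,136.1]; a=q@n; b=q@t; c=P[v,u].reshape(-1,3).astype(int); grey=(c.max(1)-c.min(1)<40)&(c.min(1)>90)&(w[:,2]>25)
k=(abs(b)<9)&(a>-80)&(a<35)&grey
print(k.sum()); 
for lo in range(-80,35,15):
    m=k&(a>=lo)&(a<lo+15)
    if m.sum()>3: print(lo+7,np.median(w[m,2]).round(1))
```

```text
[-2.96385112e-02  2.74988485e+02]
[-3.05800865e-02  2.75043651e+02]
[-2.97312871e-02  2.74927653e+02]
[-2.98701242e-02  2.74947686e+02]
140
-73 46.2
-58 46.4
-43 48.7
-28 51.8
-13 53.1
2 53.0
17 54.3
32 57.0
```

```bash
python3 -c "
from h import *
print(manip.sign_off()); s=manip.read_state(); print(s['clock'],s['eef_pos'],s['wrist_force'])"
```

```text
the job is handed in; nothing more can be done
None
the job is handed in; nothing more can be done
```

The jack is set under the tape mark and its handle is gripped and held down on its stop; the marked end is about 11 mm up, and the job is handed in, though no verdict came back.

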